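Gather sawn slugs in the tote's corner and hold it tipped

TASK

One sawn aluminium slug has been left out on the bench: put it into the open grey tote with the three others. Then raise the tote at the corner with the upright grip tab, so that the tote tips onto the opposite corner and all four slugs slide together into that corner. Keep that low corner on the bench, do not stand the tote on end or disturb the other things on the bench, and finish while still holding the tote tilted, with the slugs at rest in the corner.

Things in the scene. Friction and masses are not known exactly. Their poses are not given: they have to be found in the camera images.
- stray_c (a point): the stray aluminium slug on the bench, a short upright round bar end 32 mm across and 20 mm tall, 45 g; point at its centre, 10 mm above the bench
- slug1_c (a point): the same aluminium slug, 32 mm across and 20 mm tall, 45 g; point at its centre. It starts lying flat in the tote, in the half away from the gathering corner or along its edge
- slug2_c (a point): the same aluminium slug, 32 mm across and 20 mm tall, 45 g; point at its centre. It starts lying flat in the tote, in the half away from the gathering corner or along its edge
- slug3_c (a point): the same aluminium slug, 32 mm across and 20 mm tall, 45 g; point at its centre. It starts lying flat in the tote, in the half away from the gathering corner or along its edge
- tote_mid (a point): open grey plastic tote, loose, 0.42 kg, outside 208 (its x) by 158 (its y) by 45 mm high, walls and floor 4 mm, inside 200 by 150 mm and smooth: slugs start to slide at a tilt near 12 degrees and need 20 to 30 to run along the walls into a corner. Point: centre of the inner floor, 4 mm above the bench; z up out of the mouth
- tote_tab (a point): the tote's grip tab, an upright plate at its +x +y corner, set along the line from the tote's centre through that corner (0.65 rad from its x towards its y): 40 mm long on that line, 12 mm thick across it, top 95 mm above the tote's underside (50 mm above the rim). Point: its middle, 77 mm above the underside, at x 113.6, y 86.3 mm from the tote's centre; axes as the tote's. Starts on the side away from the robot
- tote_corner (a point): the gathering corner, diagonally opposite the tab: point where the two inner walls meet the inner floor, at x -100, y -75 mm from the tote's centre, 4 mm above its underside; axes as the tote's. The outer bottom corner is 4 mm farther out in x and y and 4 mm lower
- tape_roll: bystander: cardboard ring 92 mm across, 30 mm high, lying flat; origin under its centre
- sand_block: bystander: cork sanding block 85 by 55 by 30 mm; origin under its centre
- tube_end: bystander: cut end of square aluminium tube, 90 mm long, 40 mm square; origin under its centre
- driver: bystander: screwdriver lying near the far edge of the bench; origin under its middle
- squeeze: bystander: clear plastic bottle with yellow cap, 60 mm across, 130 mm tall, far left; origin under its centre
- dispenser: bystander: blue tape dispenser 170 by 60 mm, 95 mm tall, far right; origin under its centre
There are look-alikes about, which are no part of the job. Leave any turquoise look-alike of the part that bears stray_c alone.

How it is judged:
By the outcome, as a careful person would: the job done as asked, in the order asked, and still so for the second after the job is handed in, while the arm keeps its last pose, push and grip.
It also fails if it takes over 51 s, if anything falls off the work surface, if the arm or the gripper's body presses on something with over 40 N, if the wrist force passes 120 N, or if a joint passes its speed limit or range.

ROBOT

A 7-joint arm with a two-finger parallel gripper is mounted at the origin on the work surface. World frame = base frame: x ahead of the robot, y to its left, z up, the work surface at z = 0. Lengths are in m, angles in rad, forces in N, time in s.
With the tool pointing down it reaches from about 0.425 to 0.825 m from the base axis. Payload 3.6 kg.
Tool frame: the origin (TCP) lies midway between the tips of the shut fingers; the grasp point (between the pads) lies ctrl.pinch_z behind it (ctrl.pinch_z is the distance from the TCP to the grasp point, in m); z points along the fingers, y is the direction in which the jaws open and shut (so a half turn about z gives the same grasp; the last joint's range is limited). The gripper opens to 85 mm and grips with 20 to 120 N. Pads are 22 mm wide; open, the fingers measure 114 mm over their backs; the gripper's body (76 mm by 85 mm) begins 54 mm behind the grasp point. The pads swing forward as they close: fully open they stand 13 mm farther back than shut.
Start: joints at [1.103, 0.615, -0.013, 1.423, 0.008, 1.103, -0.04], TCP at [0.277, -0.588, 0.231] pointing down, gripper open.
Joint ranges: [-3.12, 3.12], [-0.3, 2.06], [-1.34, 1.32], [0.26, 2.42], [-1.36, 4.5], [0.01, 1.98], [-2.84, 2.84]. Speed limits (rad/s): [2.79, 2.79, 3.14, 3.14, 3.14, 3.14, 3.14].

INTERFACE

Orientations are given as a unit quaternion [w, x, y, z].
In Python, from station import ctrl gives the robot as it stands.
- The arm moves only by the shell command python3 -m jog 'ROWS' [FORCE]. ROWS is JSON, a list of rows, each a list of 7 numbers: the shift along the tool's x, y, z in m, then the turn, a rotation vector about the tool's x, y, z in rad, then the opening, from -1 (shut) to 1 (fully open). A call has exactly 8 rows; each row shifts and turns the commanded pose from where the row before left it, along the tool's axes as they then stand; what a row does not reach is not made up. A row lasts 1/12 s, in which the tool goes at most 41.7 mm and 7.16 degrees, less where a joint would pass 70% of its speed; a pose out of reach is approached as far as the arm can. A call with a gripper value outside its range is refused whole. The fingers move at their own pace and stop on an object; FORCE is the grip in N (left out, the last holds). Time passes only in rows, so rows that do not move let the fingers close, or fill a call up. It gives the time, the measured TCP pose, the force and the opening at its end, in the units of the state.
- ctrl.get_obs(): the state, without advancing time (a new reading comes with each control period).
- ctrl.camera(name): name is "side" or "top" or "wrist"; returns a dict with "image" (420x560x3 uint8, red, green, blue), "range_z" (420x560 float32, m along the optical axis (not along the pixel's ray), 0 where there is no reading), "vfov" (degrees; the focal length in pixels is half the picture's height over the tangent of half this angle, whatever the lens; pixels are square), "cx", "cy" (the principal point, pixels), "R" (3x3) and "t" (3): a world point X has camera coordinates R X + t. Camera axes: x right, y down, z forward; pixel columns grow to the right and rows downward; lengths in m; the calibration is good to about 2 mm. The wrist camera is an equidistant fisheye: a pixel r from the principal point sees the ray r / f radians off the axis. A picture is of the moment at which its call begins.
- ctrl.hand_in(): hands the job in, once; it reports no verdict.
The state is a dict: "clock": time; "qpos": joint angles; "joint_velocities": joint speeds; "tau": joint torques, N m; "eef_pos": TCP position; "ee_rot": TCP orientation; "force": force on the tool from outside, world axes, zero at the start; "ft_torque": the same for the moment, N m; "width": opening from 0.0 (shut) to 1.0 (fully open).
Only numpy, scipy, OpenCV 4.12 (cv2) and the standard library are available. Lean on these libraries where they do the work, as an engineer would, in place of code of your own. Each camera call takes 0.05 s, during which the arm holds its last target. There are 200 camera calls.

## Working session

There is one attempt and no reset: what is moved stays moved. The work goes in short steps, Python scripts to look and compute and a shell command to move; the robot and the scene stay as the last step left them, time stands still between calls to the robot, and variables do not carry over. Pictures are saved under pics/ and viewed, about 8 in all and at most 12, crops included, and the job is handed in when it is done.

```bash
ls; mkdir -p pics; cat > h.py <<'E'
import numpy as np,cv2
from station import ctrl
def cam(n,save=None):
    c=ctrl.camera(n)
    if save: cv2.imwrite('pics/'+save,c['image'][:,:,::-1])
    return c
def cloud(c):
    f=210/np.tan(np.radians(c['vfov'])/2); z=c['range_z']
    v,u=np.mgrid[0:420,0:560]
    P=np.stack([(u-c['cx'])/f*z,(v-c['cy'])/f*z,z],-1)
    W=(P-c['t'])@c['R']; W[z==0]=np.nan
    return W
E
python3 - <<'E'
from h import *
import pickle
o=ctrl.get_obs(); print(o, ctrl.pinch_z)
for n in('top','side'):
    c=cam(n,n+'1.png'); pickle.dump(c,open(n+'.pkl','wb')); print(n,c['vfov'],-c['R'].T@c['t'])
E
```

```text
pics
{'clock': 0.0, 'qpos': array([ 1.10349226,  0.61592528, -0.01260991,  1.42493918,  0.00807333,
        1.10339641, -0.04036824]), 'joint_velocities': array([ 2.22306305e-03,  5.04190876e-04, -3.84830871e-04,  1.73833589e-05,
        2.17938935e-03,  9.27711315e-04,  1.68254416e-03]), 'tau': array([ 7.57825683e-05, -4.69208622e+01,  2.59057665e-01, -1.71032989e+01,
        9.85922059e-03,  9.45727690e-03,  2.16266791e-06]), 'eef_pos': array([ 0.27701066, -0.58715254,  0.23012088]), 'ee_rot': array([-1.27557890e-03,  9.75799916e-01,  2.18661405e-01, -2.95444738e-04]), 'force': array([-0.90551796, -0.36279162, -0.99923113]), 'ft_torque': array([-0.03456374, -0.02332152,  0.0312037 ]), 'width': 1.000031894143452} 0.0187
top 47.611168042690274 [0.38056098 0.01775024 1.21462727]
side 51.39314736923577 [-0.06584794  0.64716404  0.84056221]
```

View pics/top1.png

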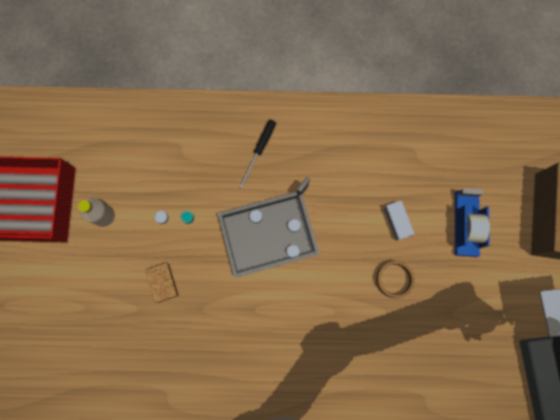

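View pics/side1.png

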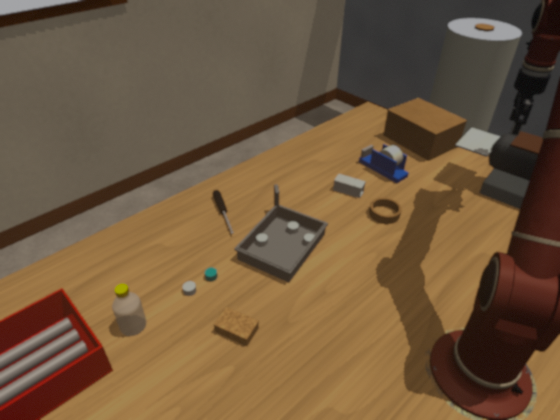

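Top view: the tote is centred near (267,234) and its tab is at (303,186), so the gathering corner is near (236,272). There are two candidates for the stray slug: a silver disc at (161,217) and a turquoise disc at (187,217). The silver one fits, because the task rules out turquoise. I'll confirm with an enlarged crop and measure both.

```bash
python3 - <<'E'
from h import *
import pickle
c=pickle.load(open('top.pkl','rb')); W=cloud(c); im=c['image']
cv2.imwrite('pics/crop1.png',cv2.resize(im[165:285,135:325,::-1],None,fx=4,fy=4,interpolation=cv2.INTER_CUBIC))
def cen(u,v,r=14,zmin=.012):
    s=W[v-r:v+r,u-r:u+r].reshape(-1,3); s=s[s[:,2]>zmin]; 
    return s.mean(0).round(4),np.ptp(s,0).round(3),len(s)
for n,p in dict(stray=(161,217),turq=(187,217)).items(): print(n,cen(*p,r=12))
for n,p in dict(s1=(256,216),s2=(294,226),s3=(293,251)).items(): print(n,cen(*p,r=9,zmin=.015))
t=W[175:285,210:325].reshape(-1,3); 
rim=t[(t[:,2]>.036)&(t[:,2]<.05)]; 
r=cv2.minAreaRect((rim[:,:2]*1000).astype(np.float32)); print(r, len(rim))
print(cv2.boxPoints(r))
tb=t[t[:,2]>.06]; print('tab',tb.mean(0),np.ptp(tb,0),len(tb),tb[tb[:,2]>.085].mean(0))
b=W[240:,:][:5]; print('bench z',np.nanmedian(W[300:320,100:200,2]))
E
```

```text
stray (array([0.5867, 0.3196, 0.0188]), array([0.031, 0.031, 0.013]), 127)
turq (array([0.5881, 0.2537, 0.0186]), array([0.029, 0.031, 0.013]), 127)
s1 (array([0.5961, 0.0802, 0.0242]), array([0.04 , 0.036, 0.033]), 154)
s2 (array([ 0.5707, -0.0194,  0.0229]), array([0.031, 0.028, 0.013]), 126)
s3 (array([ 0.5006, -0.0193,  0.0272]), array([0.038, 0.037, 0.033]), 161)
((551.4920654296875, 36.69267272949219), (173.22808837890625, 236.54354858398438), 16.606054306030273) 1063
[[ 434.68964   125.27822 ]
 [ 502.29132  -101.39966 ]
 [ 668.2945    -51.892876]
 [ 600.6928    174.785   ]]
tab [ 0.65790278 -0.03826418  0.08846336] [0.0369711  0.03027416 0.03830487] 109 [ 0.66021228 -0.03901435  0.09340043]
bench z -0.0008090781121660791
```

View pics/crop1.png

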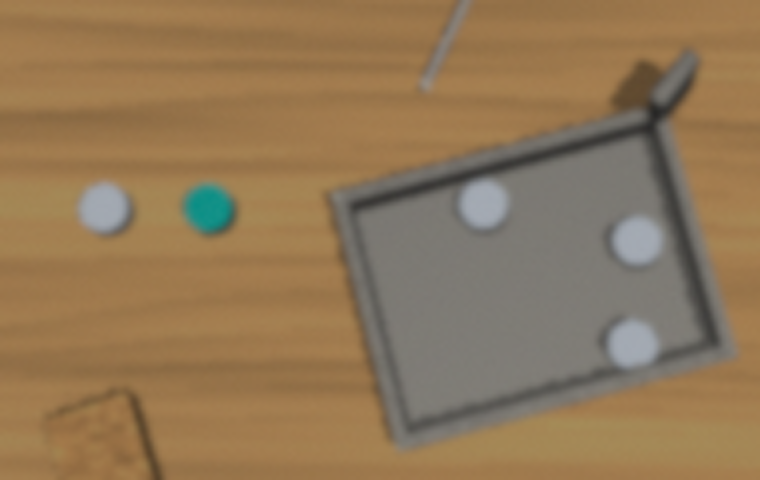

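Crop: the silver slug at crop (104,208) is the stray, and the turquoise one at (209,208) stays where it is. Next I'll refine the tote fit without the tab and work out the first move.

```bash
cat >> h.py <<'E'
from scipy.spatial.transform import Rotation as R
def Rdown(a):  # tool y at world angle a (deg), z down
    a=np.radians(a); y=np.array([np.cos(a),np.sin(a),0]); z=np.array([0,0,-1.]); return np.stack([np.cross(y,z),y,z],1)
def plan(p,Rt,n,p0=None,R0=None):
    o=ctrl.get_obs(); q=o['ee_rot']
    if p0 is None: p0=o['eef_pos']; R0=R.from_quat(q[[1,2,3,0]]).as_matrix()
    w=R.from_matrix(R0.T@Rt).as_rotvec()/n; E=R.from_rotvec(w).as_matrix()
    S=sum(np.linalg.matrix_power(E,k) for k in range(n))
    v=np.linalg.solve(S,R0.T@(np.array(p)-p0))
    print(n,'rows',v.round(4),w.round(4))
E
python3 - <<'E'
from h import *
import pickle
from scipy.optimize import least_squares
c=pickle.load(open('top.pkl','rb')); W=cloud(c)
t=W[175:285,210:325].reshape(-1,3); tc=np.array([.658,-.038])
rim=t[(t[:,2]>.041)&(t[:,2]<.048)&(np.hypot(*(t[:,:2]-tc).T)>.04)][:,:2]
r=cv2.minAreaRect((rim*1000).astype(np.float32)); print(r)
def sd(p):
    a=p[2];q=(rim-p[:2])@np.array([[np.cos(a),-np.sin(a)],[np.sin(a),np.cos(a)]])
    d=np.abs(q)-[.102,.077]; o=np.maximum(d,0)
    return np.hypot(*o.T)+np.minimum(d.max(1),0)
s=least_squares(sd,[.543,.037,np.radians(-72)],loss='soft_l1',f_scale=.003)
x,y,a=s.x; print('tote',x,y,np.degrees(a),np.abs(s.fun).mean())
M=np.array([[np.cos(a),-np.sin(a)],[np.sin(a),np.cos(a)]])
for n,p in dict(tab=(.1136,.0863),corner=(-.1,-.075),outer=(-.104,-.079)).items(): print(n,M@p+[x,y])
print('diag angle',np.degrees(a+.65))
plan([.587,.320,.12],Rdown(0),32)
E
```

```text
((545.7406005859375, 45.37908935546875), (167.14654541015625, 216.65756225585938), 16.5865478515625)
tote 0.5450910499844703 0.0456332698353578 -73.50035938259465 0.002501281485363072
tab [ 0.66010081 -0.03877885]
corner [0.4447785  0.12021472]
outer [0.43980718 0.12291397]
diag angle -36.25810269909114
32 rows [ 0.0306 -0.0079  0.0035] [-0.0001 -0.     -0.0353]
```

```bash

for i in 1 2 3 4; do :; done
python3 -m jog '[[0.0306,-0.0079,0.0035,0,0,-0.0353,1],[0.0306,-0.0079,0.0035,0,0,-0.0353,1],[0.0306,-0.0079,0.0035,0,0,-0.0353,1],[0.0306,-0.0079,0.0035,0,0,-0.0353,1],[0.0306,-0.0079,0.0035,0,0,-0.0353,1],[0.0306,-0.0079,0.0035,0,0,-0.0353,1],[0.0306,-0.0079,0.0035,0,0,-0.0353,1],[0.0306,-0.0079,0.0035,0,0,-0.0353,1]]'
python3 -m jog '[[0.0306,-0.0079,0.0035,0,0,-0.0353,1],[0.0306,-0.0079,0.0035,0,0,-0.0353,1],[0.0306,-0.0079,0.0035,0,0,-0.0353,1],[0.0306,-0.0079,0.0035,0,0,-0.0353,1],[0.0306,-0.0079,0.0035,0,0,-0.0353,1],[0.0306,-0.0079,0.0035,0,0,-0.0353,1],[0.0306,-0.0079,0.0035,0,0,-0.0353,1],[0.0306,-0.0079,0.0035,0,0,-0.0353,1]]'
python3 -m jog '[[0.0306,-0.0079,0.0035,0,0,-0.0353,1],[0.0306,-0.0079,0.0035,0,0,-0.0353,1],[0.0306,-0.0079,0.0035,0,0,-0.0353,1],[0.0306,-0.0079,0.0035,0,0,-0.0353,1],[0.0306,-0.0079,0.0035,0,0,-0.0353,1],[0.0306,-0.0079,0.0035,0,0,-0.0353,1],[0.0306,-0.0079,0.0035,0,0,-0.0353,1],[0.0306,-0.0079,0.0035,0,0,-0.0353,1]]'
python3 -c "
from h import *
plan([.587,.320,.12],Rdown(0),8)"
```

```text
clock: 0.77
eef_pos: [0.4505, -0.4026, 0.2026]
ee_rot: [-0.0, 0.935, 0.355, -0.0]
force: [0.6, -0.3, 0.6]
width: 1.001
clock: 1.43
eef_pos: [0.5645, -0.1782, 0.1747]
ee_rot: [-0.0, 0.876, 0.483, -0.0]
force: [1.2, -0.6, -0.3]
width: 0.996
clock: 2.1
eef_pos: [0.6114, 0.0693, 0.1467]
ee_rot: [-0.0, 0.799, 0.601, -0.0]
force: [0.6, -0.2, -0.9]
width: 0.998
8 rows [ 0.0306 -0.008   0.0033] [-0.0001  0.     -0.0352]
```

```bash

python3 -m jog '[[0.0306,-0.0079,0.0034,0,0,-0.0353,1],[0.0306,-0.0079,0.0034,0,0,-0.0353,1],[0.0306,-0.0079,0.0034,0,0,-0.0353,1],[0.0306,-0.0079,0.0034,0,0,-0.0353,1],[0.0306,-0.0079,0.0034,0,0,-0.0353,1],[0.0306,-0.0079,0.0034,0,0,-0.0353,1],[0.0306,-0.0079,0.0034,0,0,-0.0353,1],[0.0306,-0.0079,0.0034,0,0,-0.0353,1]]'
python3 - <<'E'
from h import *
c=cam('wrist','w1.png'); o=ctrl.get_obs(); print(o['eef_pos'],o['ee_rot'])
f=210/np.tan(np.radians(c['vfov'])/2)
hsv=cv2.cvtColor(c['image'],cv2.COLOR_RGB2HSV)
m=((hsv[...,1]<60)&(hsv[...,2]>120)).astype(np.uint8)
# predicted pixel of the stray top
X=c['R']@np.array([.587,.32,.02])+c['t']; th=np.arctan2(np.hypot(X[0],X[1]),X[2]); k=f*th/np.hypot(X[0],X[1]); print('pred px',c['cx']+k*X[0],c['cy']+k*X[1])
n,l,st,ce=cv2.connectedComponentsWithStats(m)
for i in range(1,n):
    if st[i,4]>300:
        u,v=ce[i]-[c['cx'],c['cy']]; r=np.hypot(u,v); th=r/f; d=np.array([u/r*np.sin(th),v/r*np.sin(th),np.cos(th)])
        D=c['R'].T@d; C=-c['R'].T@c['t']; P=C+D*(.018-C[2])/D[2]; print(st[i],ce[i].round(),P.round(4))
E
```

```text
clock: 2.77
eef_pos: [0.5876, 0.32, 0.1194]
ee_rot: [-0.0, 0.707, 0.707, -0.0]
force: [-0.8, 0.9, -0.0]
width: 1.001
[0.58282906 0.33034329 0.11889212] [-0.0046366   0.70253561  0.71163181  0.00154174]
pred px 284.6111640312156 204.7894066920455
[ 250    0   93   28 1814] [296.  11.] [0.5953 0.4693 0.018 ]
[ 270  186   40   37 1141] [289. 204.] [0.5908 0.3201 0.018 ]
[522 286  38  87 574] [543. 331.] [0.9304 0.1408 0.018 ]
```

View pics/w1.png

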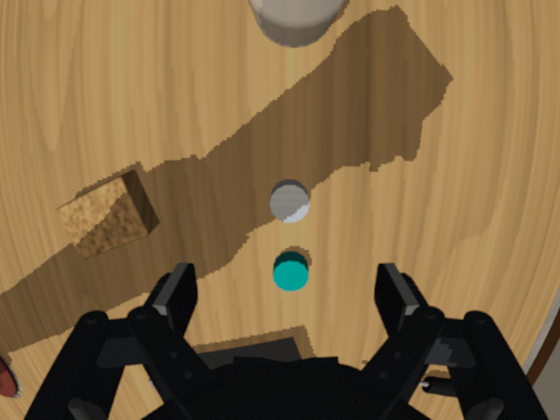

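The wrist view shows the silver slug at (289,204) and the turquoise one at (291,271), clear of the jaws. The slug measures (0.589, 0.320), so I'm descending.

```bash

python3 -m jog '[[0,0.002,0,0,0,0,1],[0,0,0.02,0,0,0,1],[0,0,0.02,0,0,0,1],[0,0,0.02,0,0,0,1],[0,0,0.02,0,0,0,1],[0,0,0.015,0,0,0,1],[0,0,0.012,0,0,0,1],[0,0,0.006,0,0,0,1]]' 30
python3 -m jog '[[0,0,0.003,0,0,0,1],[0,0,0,0,0,0,0],[0,0,0,0,0,0,-0.5],[0,0,0,0,0,0,-1],[0,0,0,0,0,0,-1],[0,0,0,0,0,0,-1],[0,0,0,0,0,0,-1],[0,0,0,0,0,0,-1]]' 30
```

```text
clock: 3.48
eef_pos: [0.5896, 0.3169, 0.005]
ee_rot: [0.0, 0.708, 0.706, -0.002]
force: [0.4, -0.1, 0.2]
width: 1.001
clock: 4.15
eef_pos: [0.5907, 0.3193, 0.0052]
ee_rot: [0.0, 0.707, 0.707, 0.001]
force: [0.5, -1.6, 4.2]
width: 0.356
```

```bash

python3 -m jog '[[0,0,-0.005,0,0,0,-1],[0,0,-0.015,0,0,0,-1],[0,0,-0.02,0,0,0,-1],[0,0,-0.025,0,0,0,-1],[0,0,-0.025,0,0,0,-1],[0,0,-0.015,0,0,0,-1],[0,0,-0.01,0,0,0,-1],[0,0,0,0,0,0,-1]]'
python3 -c "
from h import *
plan([.5207,.0749,.12],Rdown(16.5),16)"
```

```text
clock: 4.82
eef_pos: [0.5911, 0.3196, 0.1216]
ee_rot: [0.0, 0.707, 0.707, 0.002]
force: [0.3, 0.2, 0.1]
width: 0.359
16 rows [-0.0146 -0.0064  0.0001] [ 0.0002 -0.0001 -0.018 ]
```

```bash

python3 -m jog '[[-0.0146,-0.0064,0,0,0,-0.018,-1],[-0.0146,-0.0064,0,0,0,-0.018,-1],[-0.0146,-0.0064,0,0,0,-0.018,-1],[-0.0146,-0.0064,0,0,0,-0.018,-1],[-0.0146,-0.0064,0,0,0,-0.018,-1],[-0.0146,-0.0064,0,0,0,-0.018,-1],[-0.0146,-0.0064,0,0,0,-0.018,-1],[-0.0146,-0.0064,0,0,0,-0.018,-1]]'
python3 -m jog '[[-0.0146,-0.0064,0,0,0,-0.018,-1],[-0.0146,-0.0064,0,0,0,-0.018,-1],[-0.0146,-0.0064,0,0,0,-0.018,-1],[-0.0146,-0.0064,0,0,0,-0.018,-1],[-0.0146,-0.0064,0,0,0,-0.018,-1],[-0.0146,-0.0064,0,0,0,-0.018,-1],[-0.0146,-0.0064,0,0,0,-0.018,-1],[-0.0146,-0.0064,0,0,0,-0.018,-1]]'
python3 -m jog '[[0,0,0.01,0,0,0,-1],[0,0,0.018,0,0,0,-1],[0,0,0.02,0,0,0,-1],[0,0,0.02,0,0,0,-1],[0,0,0.018,0,0,0,-1],[0,0,0.012,0,0,0,-1],[0,0,0.007,0,0,0,-1],[0,0,0,0,0,0,-1]]'
```

```text
clock: 5.48
eef_pos: [0.5448, 0.1979, 0.1175]
ee_rot: [-0.001, 0.654, 0.756, -0.002]
force: [-0.2, -0.3, -1.3]
width: 0.357
clock: 6.15
eef_pos: [0.5188, 0.0734, 0.1177]
ee_rot: [-0.001, 0.598, 0.801, -0.001]
force: [-0.1, -0.8, -0.8]
width: 0.358
clock: 6.82
eef_pos: [0.5184, 0.0751, 0.0117]
ee_rot: [-0.002, 0.598, 0.801, -0.002]
force: [-0.3, 0.2, -0.5]
width: 0.358
```

```bash

python3 -m jog '[[0,0,0,0,0,0,-0.1],[0,0,0,0,0,0,0.1],[0,0,0,0,0,0,0.1],[0,0,-0.005,0,0,0,0.1],[0,0,-0.015,0,0,0,0.1],[0,0,-0.03,0,0,0,0.1],[0,0,-0.03,0,0,0,0.1],[0,0,-0.03,0,0,0,0.1]]'
python3 -c "
from h import *
plan([.660,-.0388,.16],Rdown(53.74),16)"
```

```text
clock: 7.48
eef_pos: [0.52, 0.0744, 0.1262]
ee_rot: [0.0, 0.598, 0.801, 0.0]
force: [0.6, 0.8, -0.5]
width: 0.549
16 rows [-0.0109  0.0034 -0.0021] [ 0.      0.     -0.0406]
```

```bash

python3 -m jog '[[-0.0109,0.0034,-0.003,0,0,-0.0406,0.3],[-0.0109,0.0034,-0.003,0,0,-0.0406,0.3],[-0.0109,0.0034,-0.003,0,0,-0.0406,0.3],[-0.0109,0.0034,-0.003,0,0,-0.0406,0.3],[-0.0109,0.0034,-0.002,0,0,-0.0406,0.3],[-0.0109,0.0034,-0.002,0,0,-0.0406,0.3],[-0.0109,0.0034,-0.002,0,0,-0.0406,0.3],[-0.0109,0.0034,-0.002,0,0,-0.0406,0.3]]'
python3 -m jog '[[-0.0109,0.0034,-0.002,0,0,-0.0406,0.3],[-0.0109,0.0034,-0.002,0,0,-0.0406,0.3],[-0.0109,0.0034,-0.002,0,0,-0.0406,0.3],[-0.0109,0.0034,-0.001,0,0,-0.0406,0.3],[-0.0109,0.0034,-0.001,0,0,-0.0406,0.3],[-0.0109,0.0034,-0.001,0,0,-0.0406,0.3],[-0.0109,0.0034,-0.001,0,0,-0.0406,0.3],[-0.0109,0.0034,-0.001,0,0,-0.0406,0.3]]'
python3 - <<'E'
from h import *
c=cam('wrist'); im=c['image'].copy(); print(ctrl.get_obs()['eef_pos'])
f=210/np.tan(np.radians(c['vfov'])/2)
d=np.radians(-36.26); D=np.array([np.cos(d),np.sin(d),0])*.02
for X in (np.array([.66,-.0388,.095])+s*D for s in(-1,1)):
    X=c['R']@X+c['t']; h=np.hypot(X[0],X[1]); k=f*np.arctan2(h,X[2])/h
    p=(int(c['cx']+k*X[0]),int(c['cy']+k*X[1])); print(p); cv2.circle(im,p,3,(255,0,0),-1)
cv2.imwrite('pics/w2.png',im[:,:,::-1])
E
```

```text
clock: 8.15
eef_pos: [0.5813, 0.006, 0.1453]
ee_rot: [0.001, 0.46, 0.888, 0.0]
force: [0.2, -0.2, 0.6]
width: 0.648
clock: 8.82
eef_pos: [0.6605, -0.0387, 0.1562]
ee_rot: [0.0, 0.311, 0.95, -0.0]
force: [0.0, -0.8, 0.7]
width: 0.656
[ 0.66278462 -0.04009166  0.1561843 ]
(283, 193)
(284, 248)
```

View pics/w2.png

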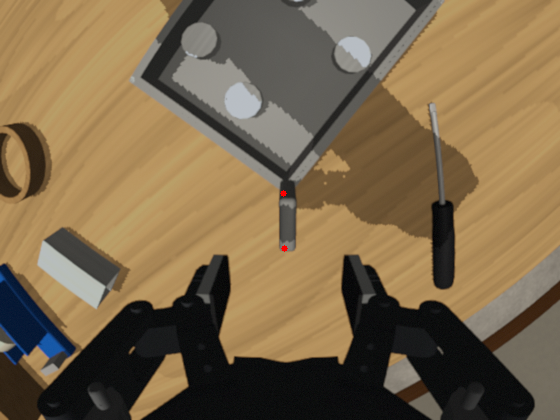

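The tab is at px (288,182–250), aligned within about 2 mm. I'll shift 2 mm along +y, go down and grip.

```bash

python3 -m jog '[[0,0.002,0.005,0,0,0,0.3],[0,0,0.015,0,0,0,0.3],[0,0,0.02,0,0,0,0.3],[0,0,0.02,0,0,0,0.3],[0,0,0.015,0,0,0,0.3],[0,0,0.012,0,0,0,0.3],[0,0,0.008,0,0,0,0.3],[0,0,0.003,0,0,0,0.3]]' 60
python3 -m jog '[[0,0,0,0,0,0,0],[0,0,0,0,0,0,-0.3],[0,0,0,0,0,0,-0.6],[0,0,0,0,0,0,-1],[0,0,0,0,0,0,-1],[0,0,0,0,0,0,-1],[0,0,0,0,0,0,-1],[0,0,0,0,0,0,-1]]' 60
python3 - <<'E'
from h import *
c=cam('top','top2.png'); o=ctrl.get_obs(); print(o['eef_pos'],o['force'])
cv2.imwrite('pics/crop2.png',cv2.resize(c['image'][160:290,200:340,::-1],None,fx=4,fy=4))
# rows for tilt 2 deg each about outer corner, axis = tool y
q=o['ee_rot'];M=R.from_quat(q[[1,2,3,0]]).as_matrix(); p=o['eef_pos']
piv=np.array([.4398,.1229,0]); 
for deg in(2,):
  for s in(1,-1):
    A=R.from_rotvec(M[:,1]*s*np.radians(deg)).as_matrix(); v=M.T@(A@(p-piv)+piv-p); print(s*np.radians(deg),v.round(5),'world dz',(M@v)[2])
print(M.T@(p-piv))
E
```

```text
clock: 9.53
eef_pos: [0.6603, -0.036, 0.056]
ee_rot: [-0.001, 0.311, 0.95, -0.0]
force: [-0.2, 0.2, 0.4]
width: 0.651
clock: 10.2
eef_pos: [0.6621, -0.0364, 0.0584]
ee_rot: [0.001, 0.312, 0.95, 0.0]
force: [-0.5, -0.9, 4.4]
width: 0.13
[ 0.66208313 -0.03641563  0.05836187] [-0.23251435 -0.57093912  6.34613074]
0.03490658503988659 [-0.00185 -0.       0.00958] world dz -0.0095791947406033
-0.03490658503988659 [ 0.00219  0.      -0.00951] world dz 0.009508093220041348
[-0.27356244  0.00327535 -0.0578812 ]
```

View pics/crop2.png

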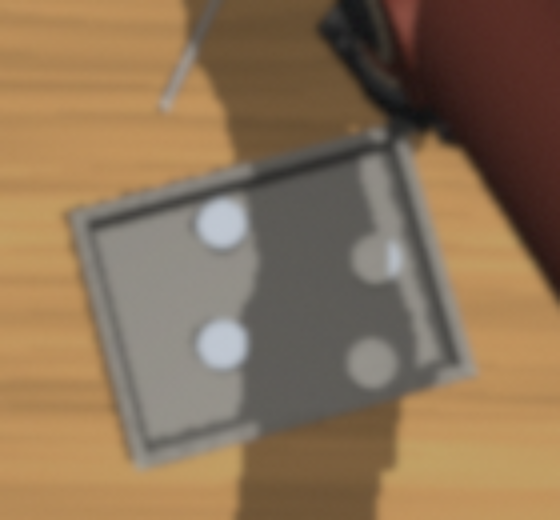

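All four slugs are in the tote and the tab is held (width about 11 mm). I'm tilting about the outer corner, 1.5° per row.

```bash

python3 -m jog '[[0.0008,0,-0.0036,0,-0.0131,0,-1],[0.0008,0,-0.0036,0,-0.0131,0,-1],[0.0016,0,-0.0071,0,-0.0262,0,-1],[0.0016,0,-0.0071,0,-0.0262,0,-1],[0.0016,0,-0.0071,0,-0.0262,0,-1],[0.0016,0,-0.0071,0,-0.0262,0,-1],[0.0016,0,-0.0071,0,-0.0262,0,-1],[0.0016,0,-0.0071,0,-0.0262,0,-1]]' 60
python3 -m jog '[[0.0016,0,-0.0071,0,-0.0262,0,-1],[0.0016,0,-0.0071,0,-0.0262,0,-1],[0.0016,0,-0.0071,0,-0.0262,0,-1],[0.0016,0,-0.0071,0,-0.0262,0,-1],[0.0016,0,-0.0071,0,-0.0262,0,-1],[0.0016,0,-0.0071,0,-0.0262,0,-1],[0.0016,0,-0.0071,0,-0.0262,0,-1],[0.0008,0,-0.0036,0,-0.0131,0,-1]]'
python3 - <<'E'
from h import *
c=cam('side','side2.png'); o=ctrl.get_obs(); print(o['eef_pos'],o['force'],o['width'])
M=R.from_quat(o['ee_rot'][[1,2,3,0]]).as_matrix(); print('tilt',np.degrees(np.arccos(-M[2,2])))
cv2.imwrite('pics/s2.png',cv2.resize(c['image'][140:320,170:370,::-1],None,fx=3.3,fy=3.3))
E
```

```text
clock: 10.92
eef_pos: [0.6485, -0.0266, 0.1066]
ee_rot: [0.088, 0.31, 0.946, -0.029]
force: [0.6, -0.9, -3.1]
width: 0.135
clock: 11.58
eef_pos: [0.6266, -0.0101, 0.1544]
ee_rot: [0.18, 0.304, 0.934, -0.059]
force: [-1.0, 1.6, -6.1]
width: 0.131
[ 0.62649678 -0.00947177  0.15455791] [-0.49341583  0.91413729 -3.50289947] 0.13095573250372033
tilt 21.76792675503914
```

View pics/s2.png

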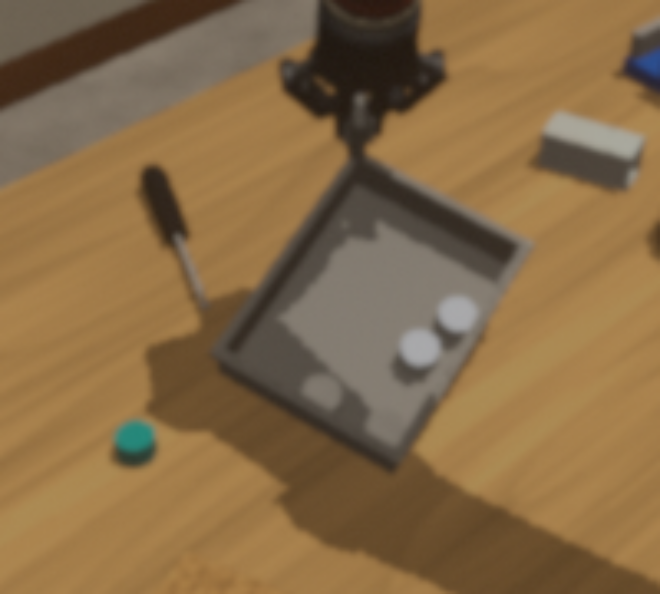

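At 21.8° tilt the low corner, at px (395,465), is on the bench. The slugs at (458,313), (420,347) and (320,390) are still on their way. I'll tilt to about 29° and wait.

```bash

python3 -m jog '[[0.0011,0,-0.0047,0,-0.0175,0,-1],[0.0011,0,-0.0047,0,-0.0175,0,-1],[0.0011,0,-0.0047,0,-0.0175,0,-1],[0.0011,0,-0.0047,0,-0.0175,0,-1],[0.0011,0,-0.0047,0,-0.0175,0,-1],[0.0011,0,-0.0047,0,-0.0175,0,-1],[0.0011,0,-0.0047,0,-0.0175,0,-1],[0,0,0,0,0,0,-1]]'
python3 -m jog '[[0,0,0,0,0,0,-1],[0,0,0,0,0,0,-1],[0,0,0,0,0,0,-1],[0,0,0,0,0,0,-1],[0,0,0,0,0,0,-1],[0,0,0,0,0,0,-1],[0,0,0,0,0,0,-1],[0,0,0,0,0,0,-1]]'
python3 - <<'E'
from h import *
c=cam('side'); t=cam('top'); o=ctrl.get_obs(); print(o['eef_pos'],o['force'],o['width'])
M=R.from_quat(o['ee_rot'][[1,2,3,0]]).as_matrix(); print('tilt',np.degrees(np.arccos(-M[2,2])))
W=cloud(c); s=W[180:300,230:335].reshape(-1,3)
k=(np.hypot(s[:,0]-.44,s[:,1]-.123)<.05)&(s[:,2]>.006); print('lowest near corner',np.sort(s[k][:,2])[:10])
a=cv2.resize(c['image'][165:305,220:350],(557,600)); b=cv2.resize(t['image'][165:290,205:255+5],(240,600))
cv2.imwrite('pics/s3.png',np.hstack([a,b])[:,:,::-1])
E
```

```text
clock: 12.3
eef_pos: [0.6106, 0.0018, 0.1804]
ee_rot: [0.236, 0.3, 0.921, -0.077]
force: [0.5, 0.7, -4.5]
width: 0.125
clock: 12.97
eef_pos: [0.6117, -0.0, 0.1805]
ee_rot: [0.236, 0.302, 0.92, -0.078]
force: [-0.6, 0.0, -4.8]
width: 0.133
[6.11708125e-01 5.98758158e-05 1.80526481e-01] [ 0.63162289 -0.37343952 -3.15524188] 0.13052345938499818
tilt 28.78178036739269
lowest near corner [0.0065712  0.00687039 0.0074749  0.00790732 0.00846135 0.00997242
 0.01027598 0.01058281 0.01114684 0.0124959 ]
```

View pics/s3.png

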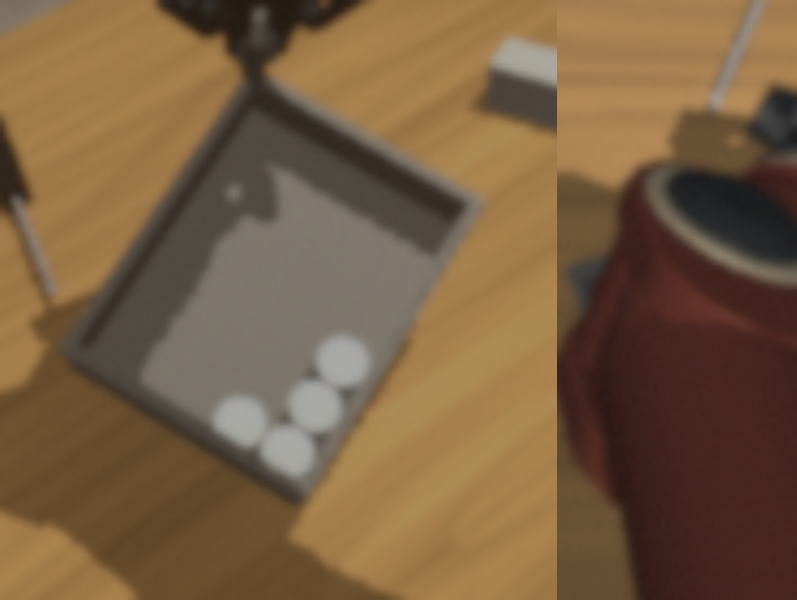

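All four slugs are packed in the gathering corner, at px (288,450), (240,418), (316,405) and (342,358). Before handing in, I'll check that they're at rest, what the floor tilt is, and how high the corner sits.

```bash

python3 -m jog '[[0,0,0,0,0,0,-1],[0,0,0,0,0,0,-1],[0,0,0,0,0,0,-1],[0,0,0,0,0,0,-1],[0,0,0,0,0,0,-1],[0,0,0,0,0,0,-1],[0,0,0,0,0,0,-1],[0,0,0,0,0,0,-1]]'
python3 - <<'E'
from h import *
c=cam('side','s4.png'); W=cloud(c)
# visible floor patch: crop px (170..400,200..380) of s3 -> full
f=W[215:250,270:300].reshape(-1,3); f=f[~np.isnan(f[:,0])]; m=f.mean(0); n=np.linalg.svd(f-m)[2][2]; n*=np.sign(n[2]); r=(f-m)@n
print('floor tilt',np.degrees(np.arccos(n[2])),'rms',r.std(),n)
h=n.copy();h[2]=0;h/=np.linalg.norm(h); print('lean az',np.degrees(np.arctan2(h[1],h[0])))
# rim top at corner px ~ s3(303,490) -> full; outer bottom corner = rim corner - 45mm*n
u,v=220+303*130/557,165+490*140/600; u,v=int(u),int(v)
p=W[v-4:v+4,u-3:u+4].reshape(-1,3); p=p[(p-m)@n>.025]
if len(p): print(len(p),'outer bottom z range',(p-np.outer((p-m)@n+.004,n))[:,2].round(4))
import time
m1=lambda im:((cv2.cvtColor(im,cv2.COLOR_RGB2GRAY)>165)[240:285,262:312])
c2=c
ctrl_o=ctrl.get_obs(); print(ctrl_o['eef_pos'],ctrl_o['force'])
a=c['image'].astype(int)
b=cam('side')['image'].astype(int); print('max change in tote',np.abs(a-b)[180:300,230:335].max())
E
```

```text
clock: 13.73
eef_pos: [0.6117, 0.0002, 0.1806]
ee_rot: [0.236, 0.302, 0.92, -0.077]
force: [-0.2, 0.6, -3.9]
width: 0.132
floor tilt 26.416768410124178 rms 0.003787826917875615 [-0.33718727  0.29023844  0.89558159]
lean az 139.279337267644
35 outer bottom z range [0.0081 0.0087 0.0083 0.0076 0.0073 0.0075 0.0075 0.0078 0.0074 0.0061
 0.0065 0.006  0.006  0.0059 0.0065 0.0061 0.0054 0.005  0.005  0.0051
 0.0054 0.0053 0.0043 0.0046 0.0042 0.0039 0.0046 0.0045 0.0035 0.0032
 0.0032 0.0029 0.0022 0.002  0.0023]
[6.11743221e-01 1.43877356e-04 1.80587854e-01] [-1.11506412 -0.23066246 -4.75805695]
max change in tote 4
```

The slugs are at rest, with the tilt at about 26–29°. The vertical force is too noisy to prove the corner is touching, so I'll lower it 3 mm while watching the average force.

```bash

cat > f.py <<'E'
from h import *
F=[];T=[];P=[]
for i in range(8):
    cam('side'); o=ctrl.get_obs(); F.append(o['force']);T.append(o['ft_torque']);P.append(o['eef_pos'])
print('F',np.mean(F,0).round(2),np.std(F,0).round(2),'T',np.mean(T,0).round(3),'P',np.mean(P,0).round(4))
E
python3 f.py
python3 -m jog '[[0.0005,0,0.0009,0,0,0,-1],[0.0005,0,0.0009,0,0,0,-1],[0.0004,0,0.0008,0,0,0,-1],[0,0,0,0,0,0,-1],[0,0,0,0,0,0,-1],[0,0,0,0,0,0,-1],[0,0,0,0,0,0,-1],[0,0,0,0,0,0,-1]]'
python3 f.py
```

```text
F [-0.23 -0.06 -4.31] [0.42 0.53 0.64] T [0.348 0.58  0.03 ] P [6.117e-01 1.000e-04 1.806e-01]
clock: 14.9
eef_pos: [0.6127, -0.0003, 0.1785]
ee_rot: [0.237, 0.302, 0.92, -0.077]
force: [2.0, -2.5, 4.2]
width: 0.132
F [ 2.77 -2.14  3.57] [0.54 0.36 0.76] T [-0.026  0.189  0.03 ] P [0.6123 0.     0.1781]
```

The force jumped by 8 N, so the corner is now firmly on the bench under a light load. One last look, then hand in.

```bash
python3 - <<'E'
from h import *
c=cam('side'); cv2.imwrite('pics/s5.png',cv2.resize(c['image'][:,:,::-1],(784,588)))
E
```

```text
(no output)
```

View pics/s5.png

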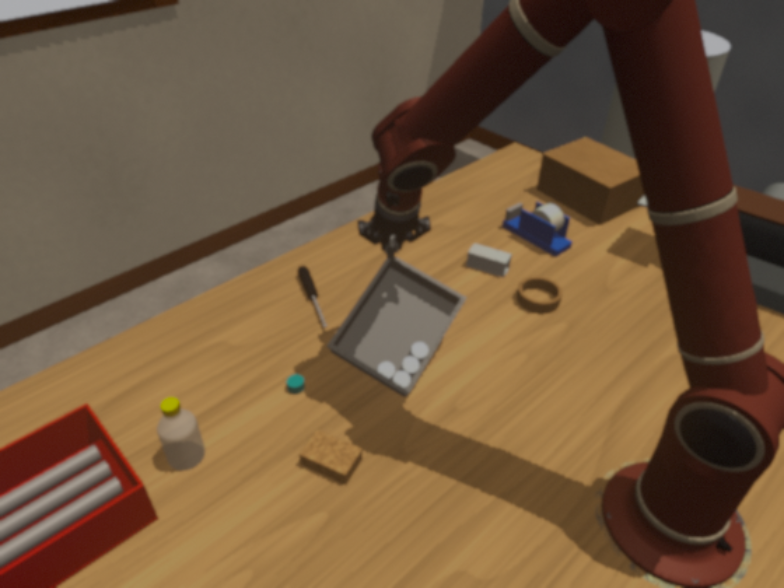

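The slugs at (386,369), (402,379), (411,365) and (420,350) are packed in the low corner, at (405,392). The bystanders and the turquoise piece haven't moved.

```bash
python3 -c "
from station import ctrl
print(ctrl.hand_in())"
```

```text
the job is handed in; nothing more can be done
None
```

I put the stray silver slug in the tote with the other three. I then gripped the tab and tilted the tote onto its opposite corner. The job was handed in at about 15 s of the 51 s, with the arm still holding the tilt.

- **Slugs:** all four are packed together in the low corner, three along one wall and one along the other. They were not moving in two successive pictures. I then lowered the tab by 2.5 mm, and the last picture still shows them packed there.
- **Tilt:** the gripper reads 28.8°. A fit to the tote floor gave 26.4°, but that fit was rough (about 4 mm scatter).
- **Low corner:** before I lowered the tab, the force reading (−4.3 N) and the camera depth (about 2 mm) could not show whether the corner was touching the bench. Lowering it raised the vertical force to +3.6 N, so the corner is on the bench.
- **Other objects:** in the last picture nothing else on the bench had visibly moved, including the turquoise look-alike.

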